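# Open and lock the bench dust inlet

## Task

Open the dust inlet on the wood-turner's bench: with the fingers, push the black knob from where it stands along the long leg of its L-shaped slot as far as it goes, so that the shutter is fully open, then push it round the corner to the far end of the short leg by the green dot, so that the shutter is locked, and leave it there. Only push the knob, do not pull it up, and leave the finial, the bowl, the tin and the screwdriver where they are.

Things in the scene. Friction and masses are not known exactly. Their poses are not given: they have to be found in the camera images.
- dust_inlet: Fixed box, 220 (x) x 280 (y) x 50 mm high, grey sides, flat blue cover with a 17 mm wide L-shaped slot. Origin: centre of underside, z up; any yaw within 0.8 rad. In its frame the long leg runs along +y, the short leg along +x. Flush barred round inlet, 80 mm across, at x = 48, y = -55 mm; an orange shutter fills it while shut. Flat dots: red beside the shut end, green past the locked end.
- shut_end (a point): Centre of the slot's shut end, at the level of the cover's top; x = -55, y = -45 mm on the box
- corner (a point): Centre of the slot's corner, at the level of the cover's top; 90 mm from shut_end along the box's +y
- locked_end (a point): Centre of the slot's locked end, at the level of the cover's top; 35 mm from corner along the box's +x; the green dot lies 32 mm farther on
- knob (a point): Centre of the knob's top face, 46 mm above the cover. The knob is an upright black cylinder, 32 mm across, yellow disc on top, from 4 to 46 mm above the cover, on a steel washer 38 mm across. Its 12 mm pin runs in the slot; it cannot tip. A sideways push of about 2 N moves it; it stays where left.
- gate (a joint): Travel of knob and shutter along the long leg, m: 0 at the shut end, 0.090 at the corner (stop). It starts between 0 and 0.035.
- lock (a joint): Travel of the knob along the short leg, m: 0 in the long leg (about 2.5 mm of play there), 0.035 at the locked end (stop). The pin can enter the short leg only when gate is above about 0.0875.
- knob_lift (a joint): How far the knob is pulled up, m: 0 to 0.020, held down by a light spring of about 4 N. It should stay at 0.
- finial: Loose turned dark-wood finial, 36 mm across the foot and 58 mm tall, standing on the blue cover; origin at the centre of its foot. Not to be disturbed.
- bowl: Loose turned wooden bowl, 120 mm across the rim, 50 mm high, standing on the bench to one side of the box; origin at the centre of its foot. Not to be disturbed.
- tin: Loose closed tin, pale grey with a yellow band, 70 mm across, 60 mm high, standing on the bench to the other side of the box; origin at the centre of its underside. Not to be disturbed.
- screwdriver: Loose red-handled screwdriver lying on the bench beside the box, on its -x side; origin near its middle on its underside, x along it. Not to be disturbed.

How it is judged:
On the way:
1. the knob is at the corner of the slot, the shutter fully open (value of joint gate above 0.084 m and value of joint lock below 0.02 m), for 0.02 s.
At the end, for the whole second after the job is handed in: The shutter is open (gate above 84 of 90 mm) and the knob is locked (lock above 30 of 35 mm), seated (lifted less than 4 mm); the finial, bowl, tin and screwdriver lie at rest within 15 mm of where they were, the first three upright (value of joint gate above 0.084 m and value of joint lock above 0.03 m and value of joint knob_lift below 0.004 m and distance of each of finial, bowl, tin, screwdriver from where it was at the start of the episode below 0.015 m and angle between each of finial, bowl, tin's own z axis and vertical below 0.3 rad and linear speed of each of finial, bowl, tin, screwdriver below 0.02 m/s); the robot touches nothing.
It fails at once if the knob is pulled up by more than 6 mm (value of joint knob_lift above 0.006 m).
It fails at once if the finial, bowl, tin or screwdriver is moved by more than 15 mm (distance of any of finial, bowl, tin, screwdriver from where it was at the start of the episode above 0.015 m).
It fails at once if the finial, bowl or tin is tipped (angle between any of finial, bowl, tin's own z axis and vertical above 0.3 rad).
It also fails if it takes over 45 s, if anything falls off the work surface, if the arm or the gripper's body presses on something with over 40 N, if the wrist force passes 120 N, or if a joint passes its speed limit or range.

## Robot

A 6-joint arm with a two-finger parallel gripper is mounted at the origin on the work surface. World frame = base frame: x ahead of the robot, y to its left, z up, the work surface at z = 0. Lengths are in m, angles in rad, forces in N, time in s.
With the tool pointing down it reaches from about 0.375 to 0.9 m from the base axis. Payload 3.1 kg.
Tool frame: the origin (TCP) lies between the finger pads; the fingertips stand 25 mm ahead of it and the grasp point (between the pads) lies 6 mm ahead of it; y points along the fingers, x is the direction in which the jaws open and shut, and the axes are right-handed (so a half turn about y gives the same grasp; the last joint's range is limited). The gripper opens to 87 mm and grips with 3 to 60 N. Pads are 19 mm wide; open, the fingers measure 117 mm over their backs; the gripper's body (75 mm by 190 mm) begins 51 mm behind the grasp point.
Start: joints at [-1.468, 0.527, 1.433, -0, 1.181, -0.178], TCP at [0.174, -0.6, 0.248] pointing down, gripper open.
Joint ranges: [-3.08, 3.08], [-0.75, 2.2], [0.22, 2.44], [-1.43, 4.57], [0, 2.65], [-2.85, 2.85]. Speed limits (rad/s): [2.79, 2.79, 3.14, 3.14, 3.14, 3.14].

## Interface

Orientations are given as a unit quaternion [x, y, z, w].
In Python, from rig import robot gives the robot as it stands.
- The arm moves only by the tool carry_out, never from a script. Its argument "moves" is a list of rows, each a list of 7 numbers: the opening, from 0 (shut) to 1 (fully open), then the shift along the tool's x, y, z in cm, then the turn, a rotation vector about the tool's x, y, z in rad. In form: [[grip, x, y, z, rx, ry, rz], ...]. A call has 1 to 20 rows; each row is the pose to reach, as a shift and turn from the pose commanded when the call began, along the tool's axes at that moment; what a row does not reach only later rows make up. A row lasts 1/10 s, in which the tool goes at most 50 mm and 8.59 degrees, less where a joint would pass 70% of its speed; a pose out of reach is approached as far as the arm can. A call with a gripper value outside its range is refused whole. The fingers move at their own pace and stop on an object; "force" is the grip in N (left out, the last holds). Time passes only in rows, so rows that repeat a pose let the fingers close. It gives the time, the measured TCP pose, the force and the opening at its end, in the units of the state.
- robot.get_obs(): the state, without advancing time (a new reading comes with each control period).
- robot.camera(name): name is "scene" or "top" or "wrist"; returns the picture (480x640x3 uint8, red, green, blue); there is no depth.
- robot.camera_params(name): a dict with "fx", "fy", "cx", "cy" (pixels), "k1" (the pictures are not rectified: a ray, as slopes to the right and down, at radius r is drawn at 1 + k1 r^2 times it, then the intrinsics apply), "extrinsics" (4x4, takes a point from camera to world coordinates); the wrist camera has in their place "mount" (4x4, takes a point from camera to tool coordinates, whose origin is the TCP and whose axes are the tool frame's). Camera axes: x right, y down, z forward; pixel columns grow to the right and rows downward; lengths in m; the calibration is good to about 2 mm. A picture is of the moment at which its call begins: read the wrist's pose just before it. camera_params takes no time and is no camera call.
- robot.hand_in(): hands the job in, once; it reports no verdict.
The state is a dict: "time": time; "q": joint angles; "joint_velocities": joint speeds; "joint_torque": joint torques, N m; "position": TCP position; "tool_rot": TCP orientation; "ft_force": force on the tool from outside, world axes, zero at the start; "moment": the same for the moment, N m; "grip_width": finger opening in m.
Only numpy, scipy, OpenCV 4.12 (cv2) and the standard library are available. Lean on these libraries where they do the work, as an engineer would, in place of code of your own. Each camera call takes 0.05 s, during which the arm holds its last target.

## Working session

There is one attempt and no reset: what is moved stays moved. The work goes in short steps, Python scripts to look and compute and a tool call to move; the robot and the scene stay as the last step left them, time stands still between calls to the robot, and variables do not carry over. Pictures are saved under pics/ and viewed, and the job is handed in when it is done.

Besides the shell and the picture viewer there is one more tool, called after "Call:" in YAML: its name, and indented under it one key for each argument. carry_out: Moves the arm, as the interface text tells. Its arguments: {"type":"object","properties":{"moves":{"type":"array"},"force":{"type":"number"}},"required":["moves"]}

```bash
mkdir -p pics; python3 - <<'E'
from rig import robot
import cv2,json
for n in("scene","top"):
    cv2.imwrite(f"pics/{n}0.png",robot.camera(n)[:,:,::-1]); 
for n in("scene","top","wrist"): print(n,robot.camera_params(n))
print(robot.get_obs())
E
```

```text
scene {'fx': 573.4653680943977, 'fy': 573.4653680943977, 'cx': 316.0776207427992, 'cy': 236.99252209607616, 'k1': 0.031603622063137125, 'extrinsics': array([[ 0.56072236,  0.55744123, -0.61224971,  1.145238  ],
       [ 0.82785909, -0.39125972,  0.40195168, -0.31779988],
       [-0.01548421, -0.73223978, -0.68087087,  0.6813129 ],
       [ 0.        ,  0.        ,  0.        ,  1.        ]])}
top {'fx': 446.79234353737405, 'fy': 446.79234353737405, 'cx': 324.1244115442486, 'cy': 236.76068859157428, 'k1': -0.11570966198931194, 'extrinsics': array([[-2.54465819e-02, -9.87948904e-01,  1.52674277e-01,
         4.89028699e-01],
       [-9.99675692e-01,  2.49966653e-02, -4.86592336e-03,
         5.09147765e-02],
       [ 9.90935865e-04, -1.52748584e-01, -9.88264584e-01,
         8.20510376e-01],
       [ 0.00000000e+00,  0.00000000e+00,  0.00000000e+00,
         1.00000000e+00]])}
wrist {'fx': 333.14524104145505, 'fy': 333.14524104145505, 'cx': 313.2195338358433, 'cy': 237.40920503805634, 'k1': -0.007632764596416526, 'mount': array([[ 9.99999983e-01, -1.65760932e-04,  7.56026196e-05,
     
[... 245 characters left out ...]
+00,
         1.00000000e+00]])}
{'time': 0.1, 'q': array([-1.46749892e+00,  5.28378776e-01,  1.43378803e+00,  4.13411448e-06,
        1.18137470e+00, -1.78484706e-01]), 'joint_velocities': array([ 0.00010613, -0.00279897, -0.00153233, -0.00108764,  0.00103319,
        0.00060437]), 'joint_torque': array([-2.56533958e-04, -4.40984988e+01, -1.77150124e+01,  6.34484715e-02,
        5.33373782e-02, -4.11994449e-05]), 'position': array([ 0.17376689, -0.59972151,  0.24666159]), 'tool_rot': array([-0.56475163,  0.42530074, -0.42436561,  0.56576383]), 'ft_force': array([-0.40662504,  0.18992764,  0.53494528]), 'moment': array([0.00194003, 0.01222156, 0.02799091]), 'grip_width': 0.08698976125662806}
```

View pics/scene0.png

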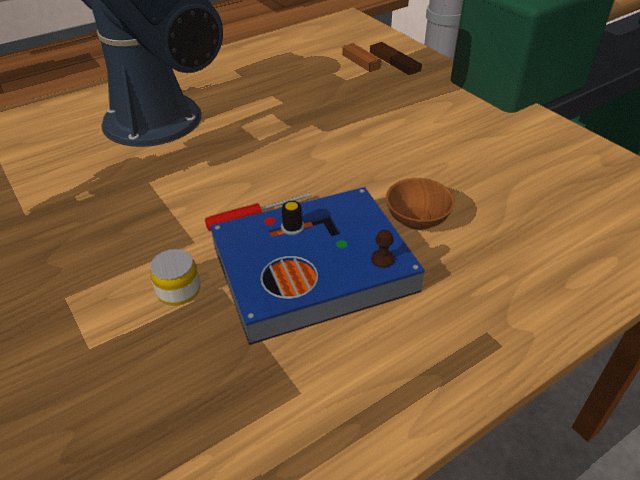

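View pics/top0.png

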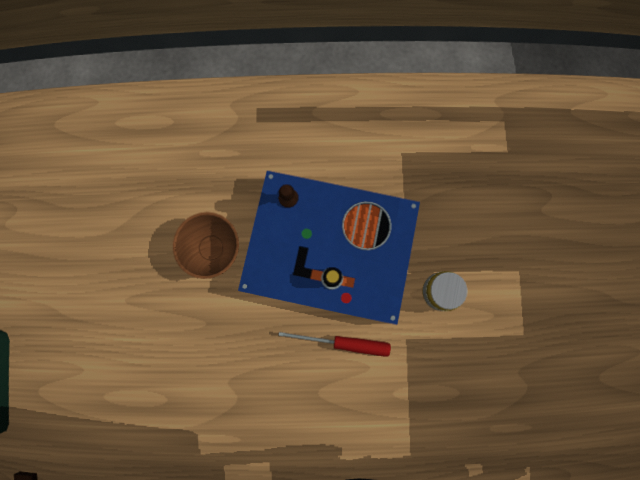

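The top view shows the knob's yellow disc near (333,277), the red dot at (346,298), the green dot at (307,234), the finial at (288,195), the bowl at the left, the tin at the right and the screwdriver below the box. Next I'll fit the box pose.

```bash
cat > h.py <<'E'
import numpy as np,cv2
from rig import robot
def ray(P,T,u,v):
    xd=np.array([(u-P['cx'])/P['fx'],(v-P['cy'])/P['fy']]); x=xd.copy()
    for _ in range(20): x=xd/(1+P['k1']*(x@x))
    return T[:3,3],T[:3,:3]@np.array([x[0],x[1],1])
def onz(P,T,u,v,z):
    o,d=ray(P,T,u,v); return o+d*(z-o[2])/d[2]
def blobs(img,lo,hi,minA=15):
    m=cv2.inRange(cv2.cvtColor(img,cv2.COLOR_RGB2HSV),lo,hi)
    n,l,s,c=cv2.connectedComponentsWithStats(m)
    return sorted([(int(s[i,4]),c[i].round(2).tolist()) for i in range(1,n) if s[i,4]>=minA],reverse=True),m
def box(origin,yaw,p):
    c,s=np.cos(yaw),np.sin(yaw); return origin+np.array([[c,-s],[s,c]])@np.array(p)
E
python3 - <<'E'
from h import *
for n in("top","scene"):
    img=cv2.imread(f"pics/{n}0.png")[:,:,::-1].copy(); P=robot.camera_params(n);T=P['extrinsics']
    g,_=blobs(img,(45,120,60),(80,255,255)); y,_=blobs(img,(20,120,120),(32,255,255)); r,_=blobs(img,(0,200,80),(5,255,255)); r2,_=blobs(img,(174,180,80),(180,255,255))
    print(n,'g',g[:4],'y',y[:4],'r',r[:5],r2[:5])
    b,m=blobs(img,(105,120,40),(125,255,255)); print(b[:2])
    l=cv2.findContours(m,cv2.RETR_EXTERNAL,cv2.CHAIN_APPROX_NONE)[0]; c=max(l,key=cv2.contourArea); q=cv2.approxPolyDP(cv2.convexHull(c),6,True)[:,0]
    W=np.array([onz(P,T,u,v,.05)[:2] for u,v in q]);print(q.tolist(),W.round(4).tolist(),W.mean(0))
    hull=np.array([onz(P,T,u,v,.05)[:2] for u,v in c[:,0]]); rc=cv2.minAreaRect((hull*1000).astype(np.float32)); print(rc)
    for k,z,L in(('green',.05,g),('yellow',.096,y),('red',.05,r),('red2',.05,r2)):
        for a in L[:3]: print(k,a,onz(P,T,*a[1],z).round(4))
E
```

```text
top g [(73, [306.26, 233.23])] y [(101, [332.16, 276.08])] r [(692, [362.35, 345.73]), (58, [345.71, 297.59])] []
[(16185, [327.22, 249.05])]
[[267, 171], [419, 203], [396, 323], [239, 290]] [[0.73, 0.1465], [0.6645, -0.1229], [0.456, -0.0717], [0.519, 0.1961]] [0.59236439 0.03698631]
((592.4959716796875, 37.362762451171875), (278.5879211425781, 218.30838012695312), 76.55220031738281)
green (73, [306.26, 233.23]) [0.6151 0.0782 0.05  ]
yellow (101, [332.16, 276.08]) [0.5362 0.036  0.096 ]
red (692, [362.35, 345.73]) [ 0.4196 -0.0129  0.05  ]
red (58, [345.71, 297.59]) [0.5017 0.0128 0.05  ]
scene g [(3044, [507.24, 32.81]), (61, [341.16, 243.9]), (34, [577.35, 121.18]), (17, [481.18, 77.12])] y [(318, [166.41, 282.35]), (79, [290.96, 205.46]), (51, [168.92, 302.14])] r [(478, [232.51, 214.37]), (42, [269.33, 220.71])] []
[(13919, [311.62, 253.16]), (24, [303.5, 261.54])]
[[423, 269], [246, 324], [211, 226], [365, 188]] [[0.7299, 0.1477], [0.6688, -0.1247], [0.4554, -0.0726], [0.5217, 0.1977]] [0.59392795 0.03702833]
((594.5565795898438, 36.3436279296875), (280.4830322265625, 223.6722869873047), 76.5521011352539)
green (3044, [507.24, 32.81]) [0.2235 0.8854 0.05  ]
green (61, [341.16, 243.9]) [0.6139 0.0786 0.05  ]
green (34, [577.35, 121.18]) [0.5964 0.6793 0.05  ]
yellow (318, [166.41, 282.35]) [ 0.5761 -0.1939  0.096 ]
yellow (79, [290.96, 205.46]) [0.5348 0.0364 0.096 ]
yellow (51, [168.92, 302.14]) [ 0.6117 -0.2056  0.096 ]
red (478, [232.51, 214.37]) [ 0.4497 -0.0294  0.05  ]
red (42, [269.33, 220.71]) [0.4996 0.0134 0.05  ]
```

```bash
cat >> h.py <<'E'
from scipy.spatial.transform import Rotation as R
O=np.array([.593,.037]);YAW=-.236
bx=np.array([np.cos(YAW),np.sin(YAW),0]);by=np.array([-np.sin(YAW),np.cos(YAW),0])
def tobox(p): d=np.array(p)[:2]-O; return np.array([d@bx[:2],d@by[:2]])
def plan(boxxy,z):
    o=robot.get_obs(); M=R.from_quat(o['tool_rot']).as_matrix()
    t=np.array([*box(O,YAW,boxxy),z]); print('t',o['time'],'pos',o['position'].round(4),'box',(tobox(o['position'])*1e3).round(1),'F',o['ft_force'].round(2),'w',o['grip_width'])
    print('target',t.round(4),'shift cm',(M.T@(t-o['position'])*100).round(2)); return M
E
python3 - <<'E'
from h import *
M=plan((-.055,-.05),.2)
print(M.round(3))
for nm,x in(('x->by',by),('x->-by',-by),('x->bx',bx),('x->-bx',-bx)):
    y=np.array([0,0,-1.]);D=np.column_stack([x,y,np.cross(x,y)])
    print(nm,R.from_matrix(M.T@D).as_rotvec().round(3))
# finial foot etc
P=robot.camera_params('top');T=P['extrinsics']
for px,z in(((289,203),.05),((287,190),.108),((206,245),.05),((446,291),.06),((333,277),.096)): print(px,(tobox(onz(P,T,*px,z))*1e3).round(1))
E
```

```text
t 0.1 pos [ 0.1738 -0.5997  0.2467] box [-258.7 -717.1] F [-0.41  0.19  0.53] w 0.08698976125662806
target [0.5278 0.0012 0.2   ] shift cm [-47.87   4.78  50.72]
[[ 0.278 -0.     0.961]
 [-0.961  0.002  0.278]
 [-0.002 -1.     0.   ]]
x->by [-0.003 -2.624 -0.   ]
x->-by [ 0.     0.518 -0.002]
x->bx [-1.000e-03 -1.053e+00 -2.000e-03]
x->-bx [ 2.000e-03  2.089e+00 -2.000e-03]
(289, 203) [58.4 86.7]
(287, 190) [66.8 87.5]
(206, 245) [-45.4 212.9]
(446, 291) [ -37.4 -210.2]
(333, 277) [-56.2 -15.9]
```

```bash
python3 - <<'E'
import cv2
a=cv2.imread('pics/top0.png')[160:340,220:440]; cv2.imwrite('pics/topcrop.png',cv2.resize(a,None,fx=3,fy=3,interpolation=cv2.INTER_CUBIC))
E
```

```text
(no output)
```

View pics/topcrop.png

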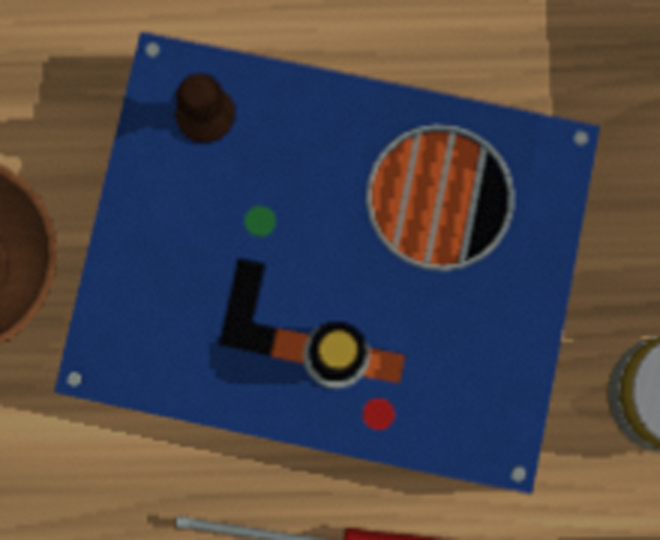

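Call:
carry_out:
  moves:
    - [0,-47.2,4,50.3,0,0.518,0]
    - [0,-47.2,4,50.3,0,0.518,0]
    - [0,-47.2,4,50.3,0,0.518,0]
    - [0,-47.2,4,50.3,0,0.518,0]
    - [0,-47.2,4,50.3,0,0.518,0]
    - [0,-47.2,4,50.3,0,0.518,0]
    - [0,-47.2,4,50.3,0,0.518,0]
    - [0,-47.2,4,50.3,0,0.518,0]
    - [0,-47.2,4,50.3,0,0.518,0]
    - [0,-47.2,4,50.3,0,0.518,0]
    - [0,-47.2,4,50.3,0,0.518,0]
    - [0,-47.2,4,50.3,0,0.518,0]
    - [0,-47.2,4,50.3,0,0.518,0]
    - [0,-47.2,4,50.3,0,0.518,0]
    - [0,-47.2,4,50.3,0,0.518,0]
    - [0,-47.2,4,50.3,0,0.518,0]
    - [0,-47.2,4,50.3,0,0.518,0]
    - [0,-47.2,4,50.3,0,0.518,0]

```text
time: 1.9
position: [0.5251, -0.0083, 0.2075]
tool_rot: [-0.437, 0.556, -0.556, 0.437]
ft_force: [-0.6, -0.4, 0.0]
grip_width: 0.0006
```

```bash
python3 - <<'E'
from h import *
M=plan((-.055,-.06),.09); print(M.round(3), tobox([0,0]))
cv2.imwrite("pics/w1.png",robot.camera("wrist")[:,:,::-1])
E
```

```text
t 1.9 pos [ 0.5251 -0.0083  0.2075] box [-55.5 -59.9] F [-0.65 -0.41  0.04] w 0.0005904324924650561
target [ 0.5255 -0.0085  0.09  ] shift cm [ 0.   11.75  0.05]
[[-0.236 -0.001  0.972]
 [-0.972 -0.    -0.236]
 [ 0.    -1.    -0.001]] [-0.56791147 -0.17462692]
```

View pics/w1.png

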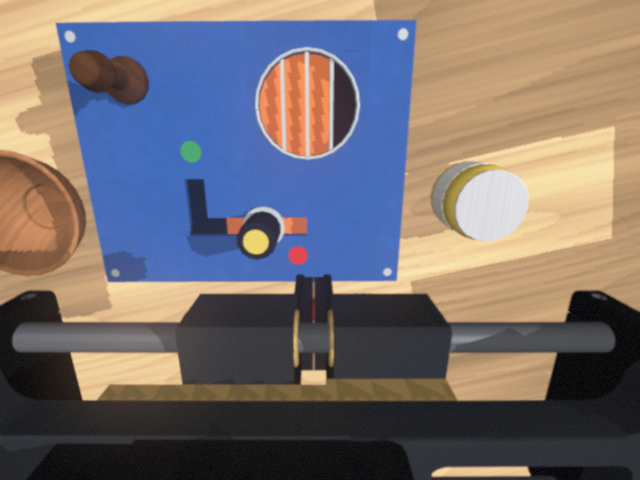

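The wrist view shows the closed fingers near (313,285), to the −y side of the knob (yellow disc at (255,242)). The tool is square with the box. Next: descend, then push along the long leg.

Call:
carry_out:
  moves:
    - [0,0,4,0,0,0,0]
    - [0,0,8,0,0,0,0]
    - [0,0,11,0,0,0,0]
    - [0,0,11.7,0,0,0,0]
    - [0,0,11.7,0,0,0,0]
    - [0,0,11.7,0,0,0,0]

```text
time: 2.55
position: [0.5267, -0.0077, 0.0917]
tool_rot: [0.437, -0.555, 0.556, -0.438]
ft_force: [0.5, 0.4, 0.1]
grip_width: 0.0002
```

Call:
carry_out:
  moves:
    - [0,-0.7,0,0,0,0,0]
    - [0,-1.2,0,0,0,0,0]
    - [0,-1.7,0,0,0,0,0]
    - [0,-2.2,0,0,0,0,0]
    - [0,-2.7,0,0,0,0,0]
    - [0,-3.2,0,0,0,0,0]
    - [0,-3.7,0,0,0,0,0]
    - [0,-4.2,0,0,0,0,0]
    - [0,-4.7,0,0,0,0,0]
    - [0,-5.2,0,0,0,0,0]
    - [0,-5.2,0,0,0,0,0]

```text
time: 3.65
position: [0.5378, 0.0444, 0.0904]
tool_rot: [-0.438, 0.556, -0.555, 0.438]
ft_force: [-0.5, -0.1, 0.0]
grip_width: 0.0006
```

```bash
python3 - <<'E'
from h import *
M=plan((-.055,.014),.09)
a=robot.camera("top"); s=robot.camera("scene")
cv2.imwrite("pics/t2.png",np.hstack([a[160:340,220:440],s[150:330,200:420]])[:,:,::-1].repeat(1,0)); 
b=cv2.imread("pics/t2.png");cv2.imwrite("pics/t2b.png",cv2.resize(b,(792,324)))
E
```

```text
t 3.65 pos [0.5378 0.0444 0.0904] box [-55.4  -5.7] F [-0.52 -0.1   0.04] w 0.0005649171723291264
target [0.5428 0.0635 0.09  ] shift cm [-1.97  0.04  0.04]
```

View pics/t2b.png

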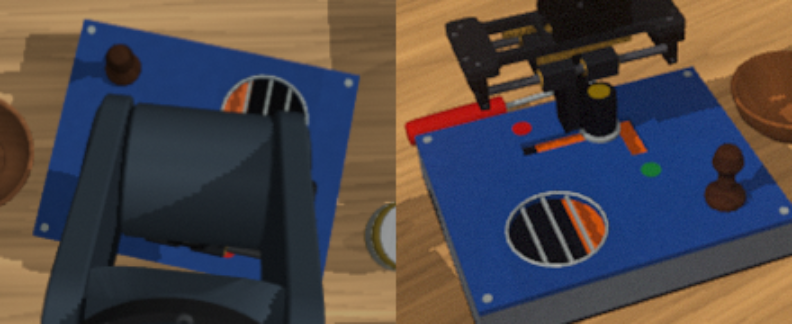

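The scene view shows the knob moved most of the way, with about three quarters of the inlet open. Pushing on.

Call:
carry_out:
  moves:
    - [0,-0.4,0,0,0,0,0]
    - [0,-0.8,0,0,0,0,0]
    - [0,-1.2,0,0,0,0,0]
    - [0,-1.5,0,0,0,0,0]
    - [0,-1.7,0,0,0,0,0]
    - [0,-1.8,0,0,0,0,0]
    - [0,-1.8,0,0,0,0,0]

```text
time: 4.45
position: [0.5423, 0.0612, 0.0906]
tool_rot: [0.438, -0.555, 0.555, -0.438]
ft_force: [-0.5, -1.0, -0.1]
grip_width: 0.0003
```

Call:
carry_out:
  moves:
    - [0,-0.1,0,0,0,0,0]
    - [0,-0.2,0,0,0,0,0]
    - [0,-0.3,0,0,0,0,0]
    - [0,-0.3,0,0,0,0,0]

```text
time: 4.85
position: [0.543, 0.064, 0.0906]
tool_rot: [0.437, -0.555, 0.555, -0.438]
ft_force: [-0.4, -1.2, -0.1]
grip_width: 0.0005
```

```bash
python3 - <<'E'
from h import *
M=plan((-.055,.014),.09)
s=robot.camera("scene");cv2.imwrite("pics/s3.png",cv2.resize(s[150:330,200:420],(792,594),)[:,:,::-1])
P=robot.camera_params('scene');T=P['extrinsics']
y,_=blobs(s,(20,120,100),(32,255,255))
for a in y[:4]: print(a,(tobox(onz(P,T,*a[1],.096))*1e3).round(1))
E
```

```text
t 4.85 pos [0.543  0.064  0.0906] box [-55.   14.5] F [-0.42 -1.2  -0.11] w 0.0005276434208598013
target [0.5428 0.0635 0.09  ] shift cm [ 0.05  0.06 -0.  ]
(485, [173.57, 280.57]) [  37.9 -218.6]
(97, [176.74, 301.16]) [  77.1 -221.4]
(65, [323.91, 197.25]) [-56.4  42.1]
```

View pics/s3.png

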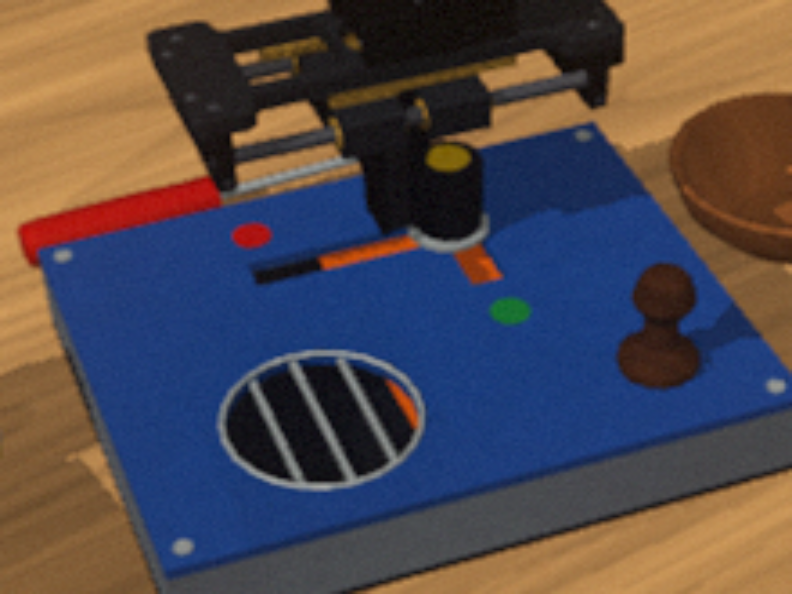

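The knob is at about box y = 42, and a sliver of shutter still shows at crop (403,403). The force is low, so it isn't at the stop yet. I'll push further in small steps.

Call:
carry_out:
  moves:
    - [0,-0.1,0,0,0,0,0]
    - [0,-0.2,0,0,0,0,0]
    - [0,-0.3,0,0,0,0,0]
    - [0,-0.4,0,0,0,0,0]
    - [0,-0.4,0,0,0,0,0]

```text
time: 5.4
position: [0.5438, 0.0677, 0.0906]
tool_rot: [0.438, -0.555, 0.555, -0.438]
ft_force: [-0.4, -2.9, 0.7]
grip_width: 0.0007
```

Call:
carry_out:
  moves:
    - [0,-0.1,0,0,0,0,0]
    - [0,-0.2,0,0,0,0,0]
    - [0,-0.2,0,0,0,0,0]

```text
time: 5.7
position: [0.5439, 0.0684, 0.0907]
tool_rot: [0.439, -0.555, 0.556, -0.437]
ft_force: [-1.6, -7.8, 2.0]
grip_width: 0.0009
```

```bash
python3 - <<'E'
from h import *
M=plan((-.055,.014),.09)
s=robot.camera("scene");cv2.imwrite("pics/s4.png",cv2.resize(s[150:330,200:420],(792,594),)[:,:,::-1])
P=robot.camera_params('scene');T=P['extrinsics']
y,_=blobs(s,(20,120,100),(32,255,255))
for a in y[:4]: print(a,(tobox(onz(P,T,*a[1],.096))*1e3).round(1))
E
```

```text
t 5.7 pos [0.5439 0.0684 0.0907] box [-55.1  19. ] F [-1.63 -7.76  2.02] w 0.0008783115380853628
target [0.5428 0.0635 0.09  ] shift cm [0.5  0.07 0.01]
(484, [173.52, 280.69]) [  38.1 -218.7]
(97, [177.1, 301.03]) [  77.  -220.9]
(62, [326.11, 196.97]) [-55.8  45.7]
```

View pics/s4.png

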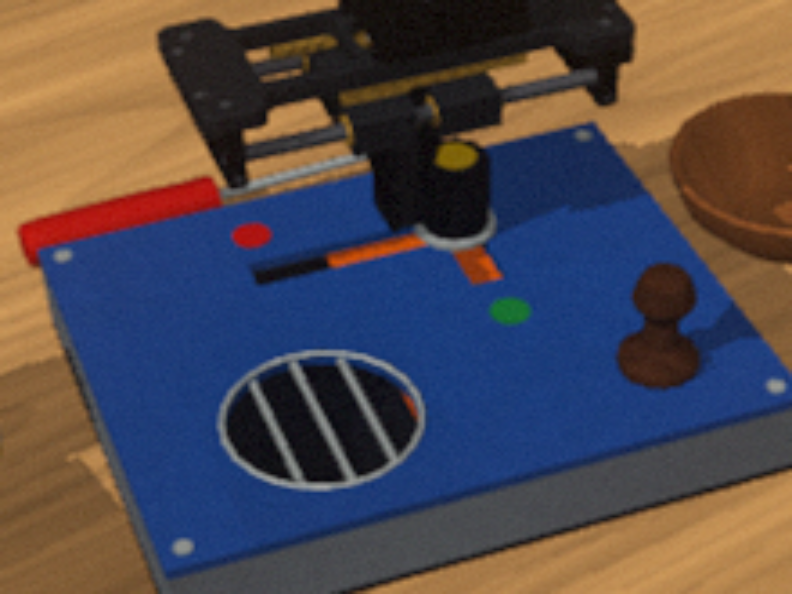

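Contact force rose to about 8 N and motion stalled with the knob at box y ≈ 45.7, so it's at the corner stop with the inlet clear but for a thin rim. Next I'll back off and go round to the −x side.

Call:
carry_out:
  moves:
    - [0,0.6,0,0,0,0,0]
    - [0,1.4,0,0,0,0,0]
    - [0,1.4,0,-1.5,0,0,0]
    - [0,1.4,0,-3.0,0,0,0]
    - [0,1.4,0,-4.0,0,0,0]
    - [0,1.4,0,-4.0,0,0,0]
    - [0,0,0,-4.0,0,0,0]
    - [0,-1.5,0,-4.0,0,0,0]
    - [0,-2.4,0,-4.0,0,0,0]
    - [0,-2.5,0,-4.0,0,0,0]
    - [0,-2.5,0,-4.0,0,0,0]

```text
time: 6.85
position: [0.5114, 0.1041, 0.0905]
tool_rot: [0.438, -0.555, 0.555, -0.438]
ft_force: [-0.1, -0.1, -0.2]
grip_width: 0.0002
```

```bash
python3 - <<'E'
from h import *
M=plan((-.055,.014),.09)
s=robot.camera("scene");cv2.imwrite("pics/s5.png",cv2.resize(s[150:330,200:420],(792,594),)[:,:,::-1])
P=robot.camera_params('scene');T=P['extrinsics']
y,_=blobs(s,(20,120,100),(32,255,255))
for a in y[:4]: print(a,(tobox(onz(P,T,*a[1],.096))*1e3).round(1))
E
```

```text
t 6.85 pos [0.5114 0.1041 0.0905] box [-95.1  46.2] F [-0.15 -0.09 -0.21] w 0.0002225940134402847
target [0.5428 0.0635 0.09  ] shift cm [3.23 0.05 4.  ]
(479, [173.39, 280.63]) [  37.9 -218.8]
(91, [175.73, 301.54]) [  77.2 -222.8]
(84, [325.75, 196.65]) [-56.8  45.4]
```

View pics/s5.png

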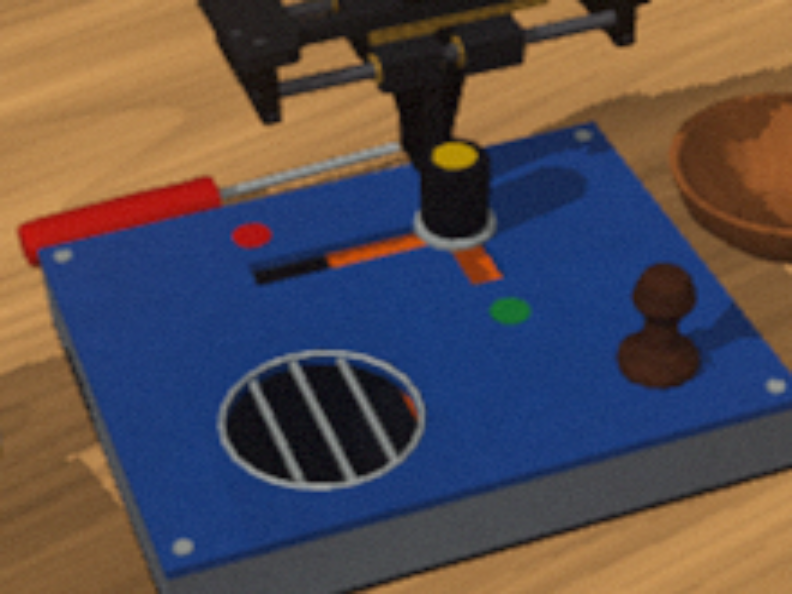

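The knob stays at the corner and the fingers stand behind it on the −x side. Pushing along the short leg.

Call:
carry_out:
  moves:
    - [0,0,0,0.6,0,0,0]
    - [0,0,0,1.1,0,0,0]
    - [0,0,0,1.5,0,0,0]
    - [0,0,0,1.9,0,0,0]
    - [0,0,0,2.3,0,0,0]
    - [0,0,0,2.7,0,0,0]
    - [0,0,0,2.7,0,0,0]

```text
time: 7.6
position: [0.5382, 0.0967, 0.0905]
tool_rot: [0.437, -0.555, 0.556, -0.438]
ft_force: [-0.2, 0.1, 0.1]
grip_width: 0.0003
```

```bash
python3 - <<'E'
from h import *
M=plan((-.055,.014),.09)
s=robot.camera("scene")
P=robot.camera_params('scene');T=P['extrinsics']
y,_=blobs(s,(20,120,100),(32,255,255))
for a in y[:4]: print(a,(tobox(onz(P,T,*a[1],.096))*1e3).round(1))
E
```

```text
t 7.6 pos [0.5382 0.0967 0.0905] box [-67.2  45.3] F [-0.17  0.14  0.08] w 0.00030999502464301325
target [0.5428 0.0635 0.09  ] shift cm [3.13 0.06 1.23]
(479, [173.4, 280.76]) [  38.2 -218.9]
(93, [176.57, 301.31]) [  77.2 -221.6]
(85, [329.07, 201.99]) [-42.1  45.4]
```

Knob is now at x = −42, so it has entered the short leg, trailing 25 mm ahead of the TCP. About 22 mm to go.

Call:
carry_out:
  moves:
    - [0,0,0,0.4,0,0,0]
    - [0,0,0,0.8,0,0,0]
    - [0,0,0,1.2,0,0,0]
    - [0,0,0,1.6,0,0,0]
    - [0,0,0,1.9,0,0,0]
    - [0,0,0,2.1,0,0,0]
    - [0,0,0,2.2,0,0,0]
    - [0,0,0,2.2,0,0,0]

```text
time: 8.45
position: [0.5591, 0.0919, 0.0905]
tool_rot: [0.437, -0.555, 0.556, -0.438]
ft_force: [-0.8, 1.1, -0.7]
grip_width: 0.0001
```

Call:
carry_out:
  moves:
    - [0,0,0,0.1,0,0,0]
    - [0,0,0,0.2,0,0,0]
    - [0,0,0,0.2,0,0,0]

```text
time: 8.75
position: [0.5595, 0.0918, 0.0904]
tool_rot: [-0.438, 0.556, -0.555, 0.437]
ft_force: [-4.1, 0.6, 2.4]
grip_width: 0.0006
```

```bash
python3 - <<'E'
from h import *
M=plan((-.055,.014),.09)
s=robot.camera("scene");cv2.imwrite("pics/s6.png",cv2.resize(s[150:330,200:420],(792,594),)[:,:,::-1])
P=robot.camera_params('scene');T=P['extrinsics']
y,_=blobs(s,(20,120,100),(32,255,255))
for a in y[:4]: print(a,(tobox(onz(P,T,*a[1],.096))*1e3).round(1))
E
```

```text
t 8.75 pos [0.5595 0.0918 0.0904] box [-45.4  45.4] F [-4.09  0.65  2.41] w 0.0006025239493950666
target [0.5428 0.0635 0.09  ] shift cm [ 3.14  0.05 -0.96]
(486, [173.61, 280.58]) [  37.9 -218.5]
(93, [176.46, 301.38]) [  77.3 -221.8]
(90, [334.16, 209.9]) [-20.9  45.7]
```

View pics/s6.png

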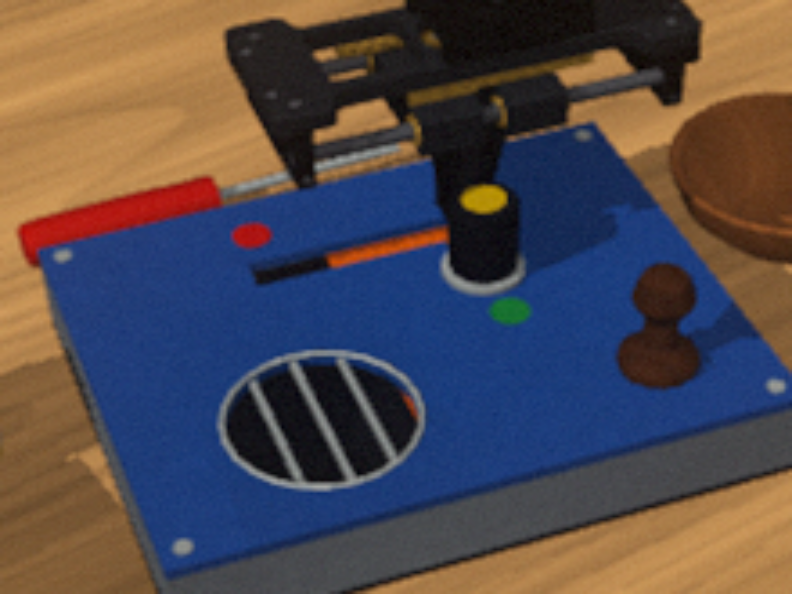

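The knob is at box (−20.9, 45.7), beside the green dot at crop (510,311). Force is rising with no motion, so it's at the locked stop. Backing off and lifting.

Call:
carry_out:
  moves:
    - [0,0,0,-0.8,0,0,0]
    - [0,0,0,-2,0,0,0]
    - [0,0,0,-3.5,0,0,0]
    - [0,0,0,-3.5,0,0,0]
    - [0,0,-3,-3.5,0,0,0]
    - [0,0,-7,-3.5,0,0,0]
    - [0,0,-11,-3.5,0,0,0]
    - [0,0,-11,-5,0,0,0]
    - [0,0,-11,-5,0,0,0]
    - [0,0,-11,-5,0,0,0]

```text
time: 9.8
position: [0.5123, 0.1031, 0.2005]
tool_rot: [0.437, -0.555, 0.556, -0.438]
ft_force: [-0.1, -0.7, -0.4]
grip_width: -0.0001
```

```bash
python3 - <<'E'
from h import *
M=plan((-.055,.014),.09)
s=robot.camera("scene");cv2.imwrite("pics/s7.png",s[:,:,::-1])
P=robot.camera_params('scene');T=P['extrinsics']
y,_=blobs(s,(20,120,100),(32,255,255))
for a in y[:4]: print(a,(tobox(onz(P,T,*a[1],.096))*1e3).round(1))
d=cv2.absdiff(s[:,:,::-1].copy(),cv2.imread('pics/scene0.png')).max(2); 
E
```

```text
t 9.8 pos [0.5123 0.1031 0.2005] box [-93.9  45.4] F [-0.12 -0.67 -0.4 ] w -6.192963501691303e-05
target [0.5428 0.0635 0.09  ] shift cm [ 3.14 11.05  3.88]
(457, [172.42, 280.95]) [  38.  -220.2]
(92, [333.98, 209.8]) [-21.3  45.5]
(77, [173.69, 301.94]) [  76.9 -225.4]
```

View pics/s7.png

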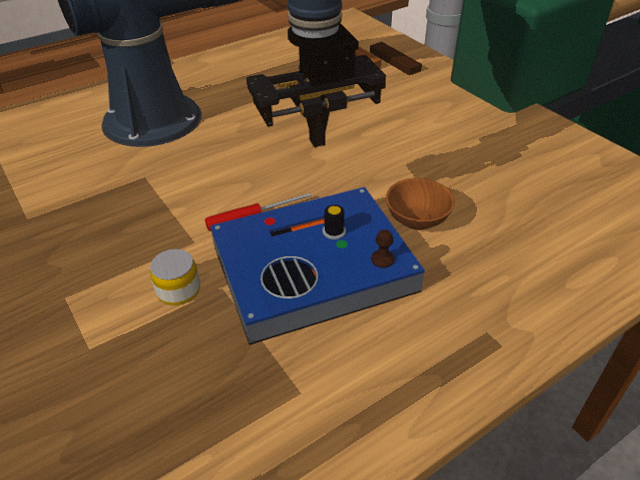

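The knob is beside the green dot at (334,210). The finial (384,250), bowl (420,203), tin (175,277) and screwdriver (235,216) are at their starting pixels, and the arm is clear. Handing in.

```bash
python3 -c "
from rig import robot
print(robot.hand_in())"
```

```text
the job is handed in; nothing more can be done
None
```

The dust inlet is open and the knob is locked. I pushed it with closed fingers about 60 mm along the long leg to the corner stop, then from its −x side along the short leg to the locked stop. The job was handed in at about 10 s.

**Last checks:**
- **Knob:** it sits at about box (−21, 45.5) mm against the nominal locked end of (−20, 45). That makes gate about 0.090 m and lock about 0.034 m. Force rose without further motion at both stops: about 8 N at the corner and 4 N at the locked end.
- **Lift:** the disc measured where a seated knob would be, so I saw no sign of lifting. I could not read the lift joint directly.
- **Other objects:** the finial, bowl, tin and screwdriver look unmoved in the final scene picture, judged by eye against the first one. The arm ended clear of everything at 0.20 m height.

**One small disagreement:** a thin orange sliver of the shutter still showed at the inlet's rim with the knob hard against the corner stop. I took this as normal at full travel.

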